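# Build the sieve stack on the shaker

### The job

Build up the little sieve stack on the shaker so that rough stones can be graded: first the pan into the shaker's cup, then on top of it the fine sieve, the medium sieve and the coarse sieve, and last the lid, each one nested fully home in the rim of the piece below. Leave the glue bottle and the small brown jar standing where they are.

Things in the scene. Friction and masses are not known exactly. Their poses are not given: they have to be found in the camera images.
- shaker_cup (a point): Fixed round grey sieve shaker (94 mm across, a black control panel on its front wall) standing on the bench; on its deck a steel cup, 62 mm outside, 54 mm bore, 9 mm deep, into which the foot of any piece fits. This point is the centre of the cup's mouth, level with its rim, 50 mm above the bench; z up, -x towards the control panel.
- pan_mid (a point): The pan: the shallowest round steel piece, with a plain closed floor and no mesh; 60 mm outside, 28 mm high over all. Its underside is a foot 49 mm across and 8 mm high with a bevelled edge, then a flat shoulder out to 60 mm that comes to rest on the rim below; the side above the shoulder is a plain cylinder, open at the top with a 54 mm bore 16 mm deep. This point is on its axis, half-way up, 14 mm above its foot; z along its axis, up.
- fine_sieve_mid (a point): The fine sieve: round steel frame with the closest wire mesh, a dark gauze one can hardly see through (wires 2 mm apart); 60 mm outside, 38 mm high over all. Same foot (49 mm, 8 mm high, bevelled) and shoulder as the pan; 54 mm bore above the mesh, 18 mm deep. Radial play of a foot in a bore is about 2.5 mm. This point is on its axis, half-way up, 19 mm above its foot; z along its axis, up.
- medium_sieve_mid (a point): The medium sieve: as the fine sieve in every size, but with an open square mesh, wires 9 mm apart. This point is on its axis, half-way up, 19 mm above its foot; z along its axis, up.
- coarse_sieve_mid (a point): The coarse sieve: as the fine sieve in every size, but with the widest mesh, wires 18 mm apart (two each way). This point is on its axis, half-way up, 19 mm above its foot; z along its axis, up.
- lid_knob (a point): The lid: a flat steel disc 60 mm across with the same foot below (49 mm, 8 mm high); the disc's upper face is 13 mm above its foot. On it stands a black knob, a cylinder 18 mm across from 20 to 38 mm above the foot, on a thinner neck. This point is on its axis at the middle of the knob, 29 mm above its foot; z along its axis, up.
- glue_mid (a point): Bystander: loose glue bottle, white with a blue cap, 37 mm across and 144 mm high. This point is on its axis, half-way up.
- jar_mid (a point): Bystander: loose small brown jar with a white lid, 35 mm across and 46 mm high. This point is on its axis, half-way up.
- lamp_elbow (a point): Bystander, fixed: elbow of the desk lamp's arm, high above the back of the bench. From here the arm runs straight down to its foot at the right rear corner of the bench, passing about 0.1 m or more behind every piece, and the other way to the left, where the lamp's shade hangs low over the left end of the bench, beyond all the pieces. Keep the hand and wrist clear of arm and shade.
Things that resemble listed ones, but are neither listed nor needed, are in the scene too. What is shaped like the part that bears lid_knob but purple is not meant. What is shaped like the part that bears coarse_sieve_mid but red is not meant.

How it is judged:
By the outcome, as a careful person would: the job done as asked, in the order asked, and still so for the second after the job is handed in, with the robot touching nothing.
It also fails if it takes over 112 s, if anything falls off the work surface, if the arm or the gripper's body presses on something with over 40 N, if the wrist force passes 120 N, or if a joint passes its speed limit or range.

### The arm

A 7-joint arm with a two-finger parallel gripper is mounted at the origin on a cart in front of the work surface, level with it; the furniture and walls round the work are solid. World frame = base frame: x ahead of the robot, y to its left, z up, the work surface at z = 0. Lengths are in m, angles in rad, forces in N, time in s.
With the tool pointing down it reaches from about 0.35 to 0.9 m from the base axis. Payload 19.9 kg.
Tool frame: the origin (TCP) lies on the centre line of the jaws, within the pads' length; the fingertips stand tcp_to_tips ahead of it and the grasp point (between the pads) is the TCP (tcp_to_tips is the distance from the TCP to the fingertips, in m); z points along the fingers, y is the line along which they close (so a half turn about z gives the same grasp; the last joint's range is limited). The gripper opens to 85 mm and grips with 20 to 120 N. Pads are 22 mm wide; open, the fingers measure 114 mm over their backs; the gripper's body (76 mm by 85 mm) begins 54 mm behind the grasp point. The pads swing forward as they close: fully open they stand 13 mm farther back than shut.
Start: joints at [1.24, 0.417, -0.01, 1.614, 0.005, 1.111, -0.053], TCP at [0.179, -0.599, 0.25] pointing down, gripper open.
Joint ranges: [-2.81, 2.81], [-0.39, 2.02], [-1.27, 1.25], [0.06, 2.57], [-1.19, 4.33], [0.19, 2], [-2.82, 2.82]. Speed limits (rad/s): [1.89, 1.89, 2.39, 2.39, 3.01, 3.01, 3.01].

### API

Orientations are given as a unit quaternion [w, x, y, z].
In Python, from bench import state, get_image, get_calibration, sign_off, tcp_to_tips gives the robot as it stands. The module is installed in compiled form; this text tells all that it offers.
- The arm moves only by the tool drive_tool, never from a script. Its argument "deltas" is one flat list of numbers, 4 for each row, row after row: the shift along the world's x, y, z in units of 0.03 m (1.0 is 0.03 m), then the turn about the world's z in units of 6 degrees (1.0 is 6 degrees). A call has 1 to 8 rows; each row shifts and turns the commanded pose from where the row before left it; what a row does not reach is not made up. A row lasts 1/12 s, in which the tool goes at most 41.7 mm and 7.16 degrees, less where a joint would pass 70% of its speed; a pose out of reach is approached as far as the arm can. A call with a number of a shift or a turn outside -1 to 1 is refused whole. A call with a gripper value outside its range is refused whole. "grip" is the opening, from -1 (shut) to 1 (fully open), set as the call begins (left out, the last holds). The fingers move at their own pace and stop on an object; the grip force is fixed at half the most. Time passes only in rows, so rows that do not move let the fingers close. It gives the time, the measured TCP pose, the force, the opening and the grip force at its end, in the units of the state.
- state(): the state, without advancing time (a new reading comes with each control period).
- get_image(name): name is "scene" or "top" or "wrist"; returns (picture, depth): 384x512x3 uint8, blue, green, red; 384x512 float32, m along the optical axis (not along the pixel's ray), 0 where there is no reading.
- get_calibration(name): a dict with "fx", "fy", "cx", "cy" (pixels), "extrinsics" (4x4, takes a point from camera to world coordinates); the wrist camera has in their place "hand_eye" (4x4, takes a point from camera to tool coordinates, whose origin is the TCP and whose axes are the flange's). Camera axes: x right, y down, z forward; pixel columns grow to the right and rows downward; lengths in m; the calibration is good to about 2 mm. A picture is of the moment at which its call begins: read the wrist's pose just before it. get_calibration takes no time and is no camera call.
- sign_off(): hands the job in; it is judged then, once.
The state is a dict: "t": time; "qpos": joint angles; "qvel": joint speeds; "joint_efforts": joint torques, N m; "tool_pos": TCP position; "orientation": TCP orientation; "contact_force": force on the tool from outside, world axes, zero at the start; "ft_torque": the same for the moment, N m; "finger_gap": finger opening in m; "grip_force": force on a finger pad.
Only numpy, scipy, OpenCV 4.12 (cv2) and the standard library are available. Lean on these libraries where they do the work, as an engineer would, in place of code of your own. Each camera call takes 0.05 s, during which the arm holds its last target. There are 200 camera calls.

## Working session

There is one attempt and no reset: what is moved stays moved. The work goes in short steps, Python scripts to look and compute and a tool call to move; the robot and the scene stay as the last step left them, time stands still between calls to the robot, and variables do not carry over. Pictures are saved under pics/ and viewed, at most 14 in all, crops included, and the job is handed in when it is done.

Besides the shell and the picture viewer there is one more tool, called after "Request:" by a JSON object that holds its "method" and its "body", one argument or row to a line. drive_tool: Moves the arm, as the interface text tells. Its arguments: {"type":"object","properties":{"deltas":{"type":"array"},"grip":{"type":"number"}},"required":["deltas"]}

```bash
mkdir -p pics; cat > h.py <<'E'
import numpy as np, cv2
from bench import *
def pts(name,d):
    c=get_calibration(name);v,u=np.mgrid[0:384,0:512]
    P=np.stack([(u-c['cx'])/c['fx']*d,(v-c['cy'])/c['fy']*d,d,np.ones_like(d)],-1)
    return (P@np.array(c['extrinsics']).T)[...,:3]
E
python3 - <<'E'
from h import *
print(state(),tcp_to_tips)
for n in("scene","top"):
    i,d=get_image(n);np.savez(n,i=i,d=d);cv2.imwrite(f"pics/{n}.png",cv2.resize(i,(800,600)))
    print(n,get_calibration(n))
E
```

```text
{'t': 0.0, 'qpos': array([ 1.23946921,  0.4180069 , -0.01030577,  1.6142169 ,  0.00469468,
        1.11069197, -0.05298344]), 'qvel': array([ 0.00051875, -0.00198373, -0.00050176,  0.00202581, -0.00067088,
       -0.00131017,  0.0004785 ]), 'joint_efforts': array([ 6.94684222e-04, -8.64434266e+01,  6.79654665e-01, -4.34899056e+01,
        1.91350712e-02,  7.40362855e-03, -5.92650758e-05]), 'tool_pos': array([ 0.17851115, -0.598604  ,  0.24962173]), 'orientation': array([-6.34862046e-04,  9.89516367e-01,  1.44419310e-01, -1.37656967e-04]), 'contact_force': array([ 0.66616189,  0.74733202, -0.74215896]), 'ft_torque': array([ 0.01223836, -0.05012891,  0.03721808]), 'grip_force': 0.0, 'finger_gap': 0.08532892864803394} 0.019
scene {'fx': 459.7715208897298, 'fy': 459.7715208897298, 'cx': 255.95665321231263, 'cy': 184.2121800060962, 'extrinsics': array([[-0.72241745, -0.34593678,  0.59869923, -0.20746767],
       [-0.69133169,  0.37785524, -0.61586192,  0.74070636],
       [-0.01317235, -0.85880915, -0.51212628,  0.82771655],
       [ 0.        ,  0.        ,  0.        ,  1.        ]])}
top {'fx': 431.29456435911453, 'fy': 431.29456435911453, 'cx': 257.54122942603755, 'cy': 189.10222375004602, 'extrinsics': array([[ 0.02122251, -0.99107151,  0.13163159,  0.36813646],
       [-0.99975339, -0.0201761 ,  0.00927837, -0.00297583],
       [-0.00653972, -0.13179604, -0.99125528,  1.31710509],
       [ 0.        ,  0.        ,  0.        ,  1.        ]])}
```

View pics/scene.png

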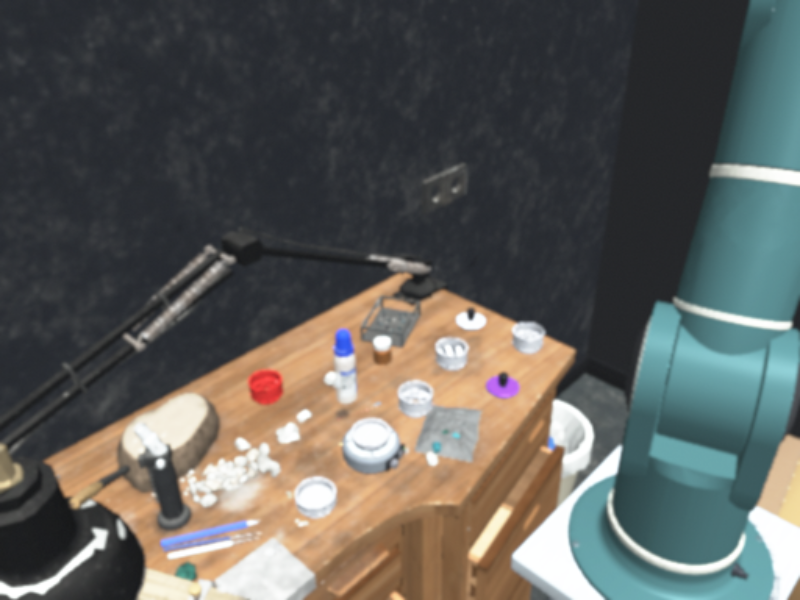

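View pics/top.png

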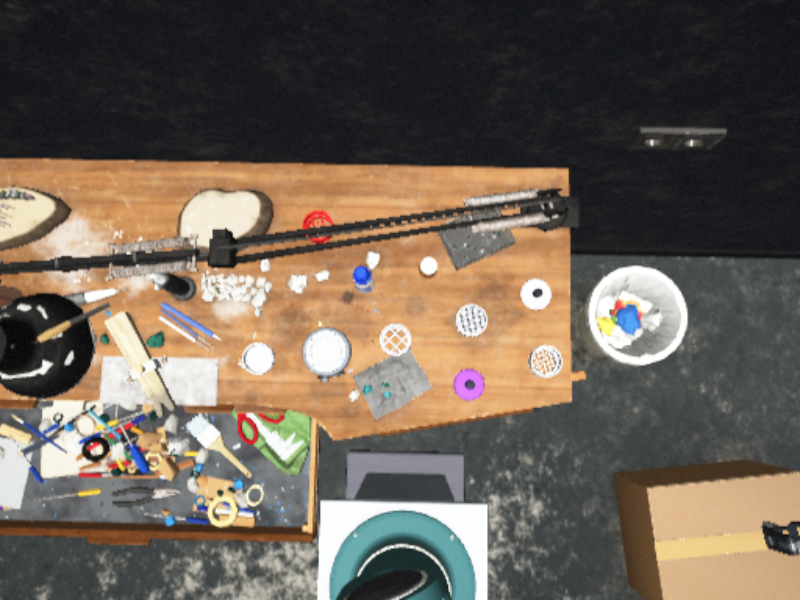

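The top view (in 800x600 pixels) shows these candidates:
- Pan: (258,358)
- Shaker: (327,352)
- Ringed meshes: (396,339), (471,320) and (546,361)
- White lid: (536,294), with a purple decoy at (469,384)
- Red sieve decoy: (318,227)
- Glue: (362,277)
- Jar: (428,266)

Next I'll check the meshes in a close crop and measure positions.

```bash
python3 - <<'E'
from h import *
z=np.load("top.npz");i,d=z['i'],z['d'];P=pts("top",d)
c=i[160:270,140:375];cv2.imwrite("pics/crop.png",cv2.resize(c,(800,375),interpolation=cv2.INTER_CUBIC))
s=np.load("scene.npz");P2=pts("scene",s['d'])
A=P.reshape(-1,3);B=P2.reshape(-1,3)
for n,u,v in[("pan",258,358),("shk",327,352),("coarse",396,339),("m?",471,320),("f?",546,361),("lid",536,294),("purple",469,384),("red",318,227),("glue",362,277),("jar",428,266)]:
    p=P[int(v*.64),int(u*.64)]
    out=[]
    for X in(A,B):
        q=X[(np.hypot(*(X[:,:2]-p[:2]).T)<.05)&(X[:,2]>.006)]
        if len(q)<20: out.append(len(q));continue
        zt=np.percentile(q[:,2],97); r=q[q[:,2]>zt-.006] 
        (cx,cy),rad=cv2.minEnclosingCircle(r[:,:2].astype(np.float32))
        out.append((len(r),np.round([cx,cy,rad,zt],4)))
    print(n,p.round(3),out)
E
```

```text
pan [0.414 0.286 0.012] [(57, array([0.4131, 0.2846, 0.0303, 0.0292])), (138, array([0.4149, 0.2897, 0.0315, 0.0279]))]
shk [0.428 0.15  0.041] [(89, array([0.4289, 0.1541, 0.0309, 0.0503])), (152, array([0.4311, 0.1568, 0.0332, 0.0497]))]
coarse [0.46  0.021 0.002] [(53, array([0.4538, 0.0222, 0.0297, 0.0401])), (100, array([0.454 , 0.0254, 0.0329, 0.0383]))]
m? [ 0.498 -0.123  0.016] [(61, array([ 0.4937, -0.1223,  0.0298,  0.0397])), (88, array([ 0.4979, -0.1185,  0.0339,  0.0377]))]
f? [ 0.421 -0.273 -0.007] [(63, array([ 0.4184, -0.2643,  0.0303,  0.04  ])), (78, array([ 0.4208, -0.2615,  0.035 ,  0.0378]))]
lid [ 0.547 -0.247  0.036] [(26, array([ 0.5496, -0.2494,  0.0085,  0.0368])), (23, array([ 0.5525, -0.2442,  0.0101,  0.036 ]))]
purple [ 0.375 -0.12   0.036] [(26, array([ 0.3713, -0.1209,  0.0083,  0.0374])), (25, array([ 0.3743, -0.1141,  0.0091,  0.0371]))]
red [ 0.679  0.183 -0.002] [(48, array([0.6722, 0.1778, 0.0304, 0.0385])), (95, array([0.676 , 0.1852, 0.0329, 0.0379]))]
glue [0.556 0.082 0.145] [(38, array([0.5872, 0.1116, 0.0227, 0.3015])), (30, array([0.5896, 0.1062, 0.0267, 0.2863]))]
jar [ 0.595 -0.036  0.046] [(26, array([ 0.6225, -0.0046,  0.0202,  0.2356])), (16, array([ 0.6262, -0.0074,  0.0229,  0.2247]))]
```

View pics/crop.png

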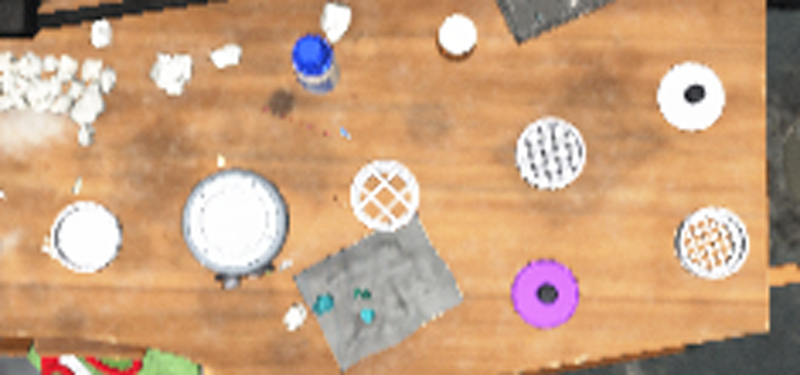

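In the crop, (385,195) has two wires each way, so it is the coarse sieve. (550,153) is an opaque aliased gauze, so it is the fine sieve. (712,243) is an open mesh of about 5 wires with wood showing through, so it is the medium sieve. The lid is white at (690,95), and the purple lid at (545,293) is rejected. Next I'll find the lamp clearances and refine the positions.

```bash
python3 - <<'E'
from h import *
for n in("top","scene"):
    z=np.load(n+".npz");P=pts(n,z['d']).reshape(-1,3)
    P=P[(P[:,0]>.3)&(P[:,0]<.85)&(P[:,2]>.16)&(P[:,2]<.8)]
    for y in np.arange(-.45,.8,.15):
        q=P[abs(P[:,1]-y)<.04]
        if len(q): print(n,round(y,2),len(q),"xmin",q[:,0].min().round(3),"z",q[:,2].min().round(3),q[:,2].max().round(3), "z at xmin",q[q[:,0].argmin(),2].round(3))
c=get_calibration("wrist");print(c)
E
```

```text
top -0.45 3071 xmin 0.804 z 0.16 0.59 z at xmin 0.205
top -0.3 3199 xmin 0.816 z 0.16 0.587 z at xmin 0.184
top -0.15 3167 xmin 0.635 z 0.16 0.583 z at xmin 0.161
top -0.0 3352 xmin 0.601 z 0.16 0.578 z at xmin 0.251
top 0.15 3401 xmin 0.553 z 0.16 0.574 z at xmin 0.336
top 0.3 3501 xmin 0.52 z 0.16 0.569 z at xmin 0.378
top 0.45 3257 xmin 0.516 z 0.16 0.565 z at xmin 0.319
top 0.6 3936 xmin 0.335 z 0.16 0.456 z at xmin 0.162
top 0.75 38 xmin 0.817 z 0.16 0.202 z at xmin 0.167
scene -0.45 1877 xmin 0.806 z 0.16 0.584 z at xmin 0.193
scene -0.3 2337 xmin 0.814 z 0.16 0.602 z at xmin 0.407
scene -0.15 3017 xmin 0.638 z 0.16 0.62 z at xmin 0.165
scene -0.0 3875 xmin 0.605 z 0.16 0.638 z at xmin 0.248
scene 0.15 4685 xmin 0.558 z 0.16 0.657 z at xmin 0.331
scene 0.3 7446 xmin 0.521 z 0.16 0.676 z at xmin 0.386
scene 0.45 5997 xmin 0.516 z 0.16 0.63 z at xmin 0.326
scene 0.6 4500 xmin 0.343 z 0.161 0.36 z at xmin 0.17
{'fx': 268.87210853667403, 'fy': 268.87210853667403, 'cx': 258.06549679607514, 'cy': 187.55072101408746, 'hand_eye': array([[ 9.59997295e-04, -9.62259286e-01, -2.72132588e-01,
         6.90144385e-02],
       [ 9.99999292e-01,  1.11507616e-03, -4.15223253e-04,
        -4.49093343e-05],
       [ 7.03000994e-04, -2.72131997e-01,  9.62259675e-01,
        -1.22926353e-01],
       [ 0.00000000e+00,  0.00000000e+00,  0.00000000e+00,
         1.00000000e+00]])}
```

Request:
{"method": "drive_tool", "body": {
  "deltas": [1,1,0,0,1,1,0,0,1,1,0,0,1,1,0,0,1,1,0,0,1,1,0,0,1,1,0,0,0,1,0,0],
  "grip": 1
}}

```text
t: 0.77
tool_pos: [0.3893, -0.3597, 0.25]
orientation: [-0.0, 0.989, 0.147, 0.001]
contact_force: [0.4, 0.9, -0.8]
finger_gap: 0.0854
grip_force: 0.0
```

Request:
{"method": "drive_tool", "body": {
  "deltas": [0.5,1,0,-1,0.5,1,0,-1,0.4,1,0,-1,0,1,0,-1,0,1,0,-1,0,1,0,-1,0,1,0,-1,0,1,0,-1]
}}

```text
t: 1.43
tool_pos: [0.4264, -0.1212, 0.2501]
orientation: [0.0, 0.962, -0.273, -0.0]
contact_force: [1.0, -0.0, 0.4]
finger_gap: 0.0854
grip_force: 0.0
```

```bash
python3 - <<'E'
from h import *
print(state()['qpos'].round(2))
E
```

```text
[ 0.44  0.1  -0.25  2.04  0.03  1.01 -1.94]
```

Request:
{"method": "drive_tool", "body": {
  "deltas": [0,1,-0.5,-1,0,1,-0.5,-1,0,1,-0.5,-1,0,1,-0.5,-1,0,1,-0.5,-1,0,1,0,-1,0,1,0,-1,0,1,0,0]
}}

```text
t: 2.1
tool_pos: [0.4252, 0.0397, 0.1727]
orientation: [0.005, 0.857, -0.516, -0.006]
contact_force: [0.5, 0.9, -0.6]
finger_gap: 0.0856
grip_force: 0.0
```

```bash
python3 - <<'E'
from h import *
print(state()['qpos'].round(2))
E
```

```text
[-0.16  0.18 -0.    2.15 -0.    0.83 -2.82]
```

Request:
{"method": "drive_tool", "body": {
  "deltas": [0,0,0,1,0,0,0,1,0,0,0,1,0,0,0,1,0,0,0,1,0,0,0,1,0,0,0,1,0,0,0,1]
}}

```text
t: 2.77
tool_pos: [0.4254, 0.0401, 0.1732]
orientation: [0.006, 0.993, -0.119, -0.004]
contact_force: [-0.2, -1.5, -0.3]
finger_gap: 0.0854
grip_force: 0.0
```

Request:
{"method": "drive_tool", "body": {
  "deltas": [0,0,0,1,0,0,0,1,0,0,0,1,0,0,0,1,0,0,0,1,0,0,0,1,0,0,0,1,0,0,0,1]
}}

```text
t: 3.43
tool_pos: [0.4254, 0.04, 0.1732]
orientation: [0.007, 0.955, 0.295, -0.001]
contact_force: [0.7, 0.0, -0.5]
finger_gap: 0.0854
grip_force: 0.0
```

Request:
{"method": "drive_tool", "body": {
  "deltas": [0,0,0,1,0,0,0,1,0,0,0,1,0,0,0,1,0,0,0,1,0,0,0,1,0,0,0,1,0,0,0,1]
}}

```text
t: 4.1
tool_pos: [0.4254, 0.04, 0.1732]
orientation: [0.007, 0.753, 0.658, 0.002]
contact_force: [-0.3, -0.1, 0.4]
finger_gap: 0.0854
grip_force: 0.0
```

Request:
{"method": "drive_tool", "body": {
  "deltas": [0,0,0,1,0,0,0,1,0,0.3,0,1,0,0.5,0,1,0,0.5,0,1,0,0.5,0,1,0,0.5,0,1,0,0.5,0,1]
}}

```text
t: 4.77
tool_pos: [0.4254, 0.1247, 0.1732]
orientation: [0.005, 0.42, 0.907, 0.005]
contact_force: [-0.3, -0.5, 0.1]
finger_gap: 0.0853
grip_force: 0.0
```

Request:
{"method": "drive_tool", "body": {
  "deltas": [0,0.5,0,1,0,0.3,0,1,0,0,0,1,0,0,0,1,0,0,0,1,0,0,0,1,0,0,0,1,0,0,0,1]
}}

```text
t: 5.43
tool_pos: [0.4255, 0.148, 0.1732]
orientation: [0.003, 0.015, 1.0, 0.007]
contact_force: [0.6, 0.3, -0.4]
finger_gap: 0.0852
grip_force: 0.0
```

```bash
cat >> h.py <<'E'
from scipy.spatial.transform import Rotation as R
def wrist(fn=None):
    s=state();i,d=get_image("wrist");T=np.eye(4);q=s['orientation'];T[:3,:3]=R.from_quat(q,scalar_first=True).as_matrix();T[:3,3]=s['tool_pos']
    c=get_calibration("wrist");E=T@np.array(c['hand_eye']);v,u=np.mgrid[0:384,0:512]
    P=np.stack([(u-c['cx'])/c['fx']*d,(v-c['cy'])/c['fy']*d,d,np.ones_like(d)],-1)@E.T
    P=P[...,:3];P[d==0]=9
    if fn: cv2.imwrite(fn,i)
    return s,i,P
def ring(P,p,z0,z1,r=.031,band=None,rmin=0):
    """robust circle fit of points in height band near p"""
    from scipy.optimize import least_squares
    A=P.reshape(-1,3);c=np.array(p,float)
    for w in(.022,.012,.006):
        rr=np.hypot(*(A[:,:2]-c).T);q=A[(A[:,2]>z0)&(A[:,2]<z1)&(abs(rr-r)<w)]
        if len(q)<30: return None
        f=least_squares(lambda t:np.hypot(q[:,0]-t[0],q[:,1]-t[1])-t[2],[*c,r],loss='soft_l1',f_scale=.001)
        c=f.x[:2]
    return np.round(f.x,4),len(q),np.median(q[:,2]).round(4)
E
python3 - <<'E'
from h import *
s,i,P=wrist("pics/w1.png");print(s['qpos'].round(2),s['tool_pos'].round(4),R.from_quat(s['orientation'],scalar_first=True).as_matrix()[:,0].round(3))
print("cup",ring(P,(.429,.154),.046,.054,.029))
E
```

```text
[ 0.16  0.25 -0.63  2.1   0.19  0.84  0.97] [0.4255 0.148  0.1732] [-1.     0.029 -0.005]
cup (array([0.4304, 0.1559, 0.0286]), 844, np.float64(0.0492))
```

View pics/w1.png

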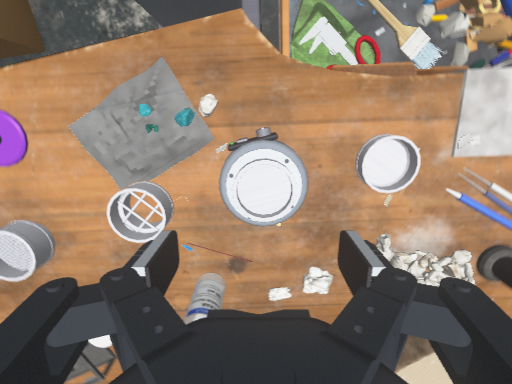

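The wrist view shows the cup at (263,180), the pan at (388,163) and the coarse sieve at (140,212). I'll hover over the pan.

Request:
{"method": "drive_tool", "body": {
  "deltas": [-0.1,0.9,0,0.25,-0.1,0.9,0,0,-0.1,0.9,-0.3,0,0,0.9,-0.4,0,0,0.9,-0.4,0,0,0,0,0]
}}

```text
t: 5.98
tool_pos: [0.4149, 0.2873, 0.1386]
orientation: [0.002, 0.003, 1.0, 0.007]
contact_force: [-0.1, 0.3, -0.2]
finger_gap: 0.0853
grip_force: 0.0
```

```bash
python3 - <<'E'
from h import *
s,i,P=wrist("pics/w2.png");print(s['tool_pos'].round(4),R.from_quat(s['orientation'],scalar_first=True).as_matrix().round(3))
print("pan",ring(P,(.414,.287),.023,.032,.0285),"cup",ring(P,(.429,.154),.046,.054,.029))
E
```

```text
[0.4149 0.2873 0.1386] [[-1.     0.007  0.004]
 [ 0.007  1.     0.015]
 [-0.004  0.015 -1.   ]]
pan (array([0.4139, 0.2868, 0.0281]), 742, np.float64(0.0269)) cup (array([0.4305, 0.1568, 0.0287]), 1254, np.float64(0.0489))
```

Request:
{"method": "drive_tool", "body": {
  "deltas": [-0.03,0,-1,0,0,0,-1,0,0,0,-1,0,0,0,-0.5,0,0,0,-0.2,0,0,0,0,0]
}}

```text
t: 6.53
tool_pos: [0.4153, 0.2823, 0.0285]
orientation: [0.002, 0.005, 1.0, 0.006]
contact_force: [-0.6, 0.0, -0.1]
finger_gap: 0.0852
grip_force: 0.0
```

Request:
{"method": "drive_tool", "body": {
  "deltas": [0,0,0,0,0,0,0,0,0,0,0,0,0,0,0,0,0,0,0,0,0,0,0,0,0,0,0,0,0,0,0,0],
  "grip": -1
}}

```text
t: 7.2
tool_pos: [0.4166, 0.2833, 0.0311]
orientation: [0.004, 0.005, 1.0, 0.007]
contact_force: [-3.3, -3.6, 18.0]
finger_gap: 0.0588
grip_force: 60.2
```

Request:
{"method": "drive_tool", "body": {
  "deltas": [0,0,0.5,0,0,0,1,0,0,0,1,0,0,0,1,0,0,0,0,0]
}}

```text
t: 7.62
tool_pos: [0.4176, 0.2845, 0.1401]
orientation: [0.006, 0.004, 1.0, 0.008]
contact_force: [0.9, 0.7, 0.2]
finger_gap: 0.0583
grip_force: 65.3
```

```bash
cat > m.py <<'E'
from h import *
import sys
# held piece: ring height rel TCP a..b ; target ring zt
def held(P,s,lo,hi,r=.0285):
    t=s['tool_pos'];return ring(P,t[:2],t[2]+lo,t[2]+hi,r)
E
python3 - <<'E'
from m import *
s,i,P=wrist("pics/w3.png");print(s['tool_pos'].round(4),s['contact_force'].round(1))
t=s['tool_pos'];print("pan",held(P,s,-.012,.008),"cup",ring(P,(.43,.156),.046,.054,.029))
E
```

```text
[0.4176 0.2845 0.1401] [0.9 0.7 0.2]
pan (array([0.4148, 0.285 , 0.0283]), 3717, np.float64(0.1355)) cup (array([0.4304, 0.1568, 0.0287]), 1240, np.float64(0.049))
```

View pics/w3.png

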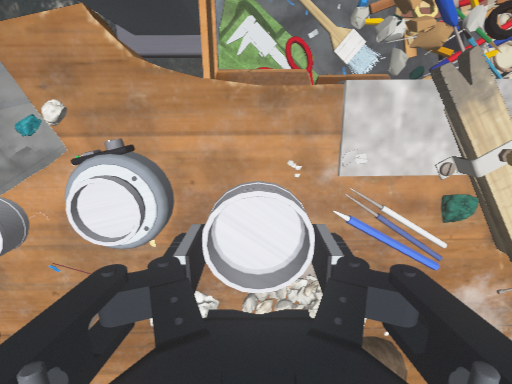

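Request:
{"method": "drive_tool", "body": {
  "deltas": [0.1,-0.85,0,0,0.1,-0.85,0,0,0.1,-0.85,0,0,0.1,-0.85,-0.3,0,0.1,-0.85,-0.5,0,0,0,0,0]
}}

```text
t: 8.17
tool_pos: [0.4301, 0.1503, 0.1081]
orientation: [0.001, 0.007, 1.0, 0.005]
contact_force: [-0.4, -0.1, -1.5]
finger_gap: 0.0583
grip_force: 65.3
```

```bash
python3 - <<'E'
from m import *
s,i,P=wrist("pics/w4.png");print(s['tool_pos'].round(4),s['contact_force'].round(1))
print("pan",held(P,s,-.012,.008),"cup",ring(P,(.43,.156),.046,.054,.029))
print(s['qpos'].round(2))
E
```

```text
[0.4301 0.1503 0.1081] [-0.4 -0.1 -1.5]
pan (array([0.4272, 0.1508, 0.0283]), 3714, np.float64(0.1037)) cup (array([0.4313, 0.1553, 0.0296]), 575, np.float64(0.0492))
[ 0.12  0.38 -0.6   2.13  0.32  0.71  0.87]
```

Request:
{"method": "drive_tool", "body": {
  "deltas": [0.11,0.19,-0.4,0,0,0,-0.3,0,0,0,0,0]
}}

```text
t: 8.47
tool_pos: [0.4331, 0.1617, 0.088]
orientation: [0.002, 0.004, 1.0, 0.007]
contact_force: [-1.0, -0.3, -1.9]
finger_gap: 0.0582
grip_force: 65.3
```

Request:
{"method": "drive_tool", "body": {
  "deltas": [0,-0.18,0,0,0,0,0,0,0,0,0,0]
}}

```text
t: 8.72
tool_pos: [0.434, 0.1556, 0.0897]
orientation: [0.003, 0.004, 1.0, 0.007]
contact_force: [-0.4, 0.6, -0.9]
finger_gap: 0.0586
grip_force: 65.3
```

Request:
{"method": "drive_tool", "body": {
  "deltas": [0,0,-0.2,0,0,0,-0.2,0,0,0,-0.15,0,0,0,0,0,0,0,0,0]
}}

```text
t: 9.13
tool_pos: [0.4342, 0.156, 0.0725]
orientation: [0.003, 0.004, 1.0, 0.007]
contact_force: [1.8, -0.4, 1.2]
finger_gap: 0.0578
grip_force: 67.9
```

Request:
{"method": "drive_tool", "body": {
  "deltas": [0,0,0,0,0,0,0,0,0,0,0,0,0,0,0,0,0,0,0,0,0,0,0,0],
  "grip": 1
}}

```text
t: 9.63
tool_pos: [0.434, 0.1558, 0.0728]
orientation: [0.003, 0.004, 1.0, 0.007]
contact_force: [0.2, -1.0, -0.2]
finger_gap: 0.0857
grip_force: 0.0
```

Request:
{"method": "drive_tool", "body": {
  "deltas": [0,0,0.5,0,0,0,1,0,0,0,1,0,0,0,1,0,0,0,0,0,0,0,0,0]
}}

```text
t: 10.13
tool_pos: [0.4347, 0.1558, 0.1791]
orientation: [0.004, 0.005, 1.0, 0.007]
contact_force: [0.8, -0.2, 0.6]
finger_gap: 0.0853
grip_force: 0.0
```

```bash
python3 - <<'E'
from m import *
s,i,P=wrist("pics/w5.png");print(s['tool_pos'].round(4),s['contact_force'].round(1))
f=ring(P,(.431,.1565),.064,.076,.0285);print("pan",f)
A=P.reshape(-1,3);q=A[(abs(np.hypot(*(A[:,:2]-f[0][:2]).T)-.0285)<.0012)&(A[:,2]>.06)];
from numpy.linalg import lstsq
print(lstsq(np.c_[q[:,:2]-f[0][:2],np.ones(len(q))],q[:,2],rcond=None)[0].round(4),np.percentile(q[:,2],[5,50,95]).round(4))
E
```

```text
[0.4347 0.1558 0.1791] [ 0.8 -0.2  0.6]
pan (array([0.4309, 0.1568, 0.028 ]), 789, np.float64(0.0691))
[-3.2945  0.0301  0.1751] [0.068  0.2485 0.259 ]
```

View pics/w5.png

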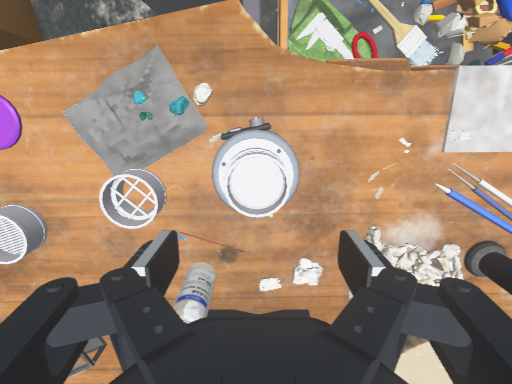

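The wrist view shows the pan at (257,183), concentric in the cup. Its rim is at 70 mm as expected, so it is seated. Next is the fine sieve.

Request:
{"method": "drive_tool", "body": {
  "deltas": [0,-0.9,0,0,0,-0.95,0,0,0.2,-0.95,0,0,0.2,-0.95,0,0,0.3,-0.95,0,0,0.3,-0.95,0,0,0.3,-0.95,-0.2,0,0.3,-0.95,-0.2,0]
}}

```text
t: 10.85
tool_pos: [0.4817, -0.0721, 0.1646]
orientation: [0.002, 0.004, 1.0, 0.007]
contact_force: [0.5, -0.3, 0.4]
finger_gap: 0.0854
grip_force: 0.0
```

Request:
{"method": "drive_tool", "body": {
  "deltas": [0.3,-0.95,-0.4,0,0.1,-0.7,-0.4,0,0,0,0,0,0,0,0,0,0,0,0,0]
}}

```text
t: 11.27
tool_pos: [0.4935, -0.1193, 0.141]
orientation: [0.002, 0.004, 1.0, 0.007]
contact_force: [0.5, 0.6, -0.1]
finger_gap: 0.0852
grip_force: 0.0
```

```bash
python3 - <<'E'
from m import *
s,i,P=wrist("pics/w6.png");print(s['tool_pos'].round(4),R.from_quat(s['orientation'],scalar_first=True).as_matrix().round(3).tolist(),s['qpos'].round(2))
print("fine",ring(P,(.495,-.121),.033,.042,.0285));print("coarse",ring(P,(.455,.024),.033,.042,.0285));print("med",ring(P,(.42,-.263),.033,.042,.0285))
E
```

```text
[ 0.4935 -0.1193  0.141 ] [[-1.0, 0.008, 0.004], [0.008, 1.0, 0.014], [-0.004, 0.014, -1.0]] [ 0.6   0.39 -0.49  1.99  0.23  0.82  1.54]
fine (array([ 0.4953, -0.1207,  0.0281]), 795, np.float64(0.0372))
coarse (array([0.4554, 0.0231, 0.0281]), 1130, np.float64(0.0371))
med (array([ 0.4211, -0.2618,  0.0282]), 1278, np.float64(0.0367))
```

View pics/w6.png

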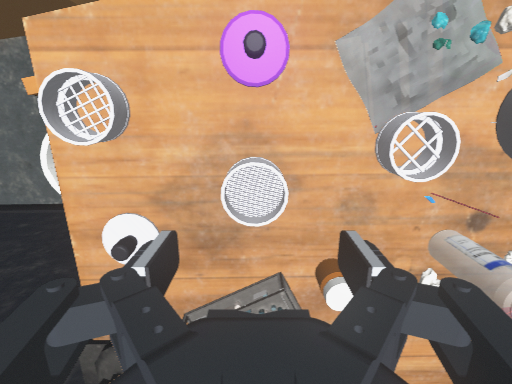

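The close view confirms the meshes: fine gauze at (254,190), medium at (85,107), coarse at (418,147). I'll grasp the fine sieve.

Request:
{"method": "drive_tool", "body": {
  "deltas": [0.05,-0.05,-1,0,0,0,-1,0,0,0,-1,0,0,0,-0.5,0,0,0,-0.17,0,0,0,0,0,0,0,0,0]
}}

```text
t: 11.9
tool_pos: [0.496, -0.1211, 0.0326]
orientation: [0.003, 0.004, 1.0, 0.007]
contact_force: [2.0, -0.0, -0.2]
finger_gap: 0.0854
grip_force: 0.0
```

Request:
{"method": "drive_tool", "body": {
  "deltas": [0,0,0,0,0,0,0,0,0,0,0,0,0,0,0,0,0,0,0,0,0,0,0,0,0,0,0,0],
  "grip": -1
}}

```text
t: 12.48
tool_pos: [0.4962, -0.1218, 0.0333]
orientation: [0.004, 0.004, 1.0, 0.006]
contact_force: [-5.7, 1.6, 21.4]
finger_gap: 0.0596
grip_force: 59.5
```

Request:
{"method": "drive_tool", "body": {
  "deltas": [0,0,0.5,0,0,0,1,0,0,0,1,0,0,0,1,0,0,0,1,0,0,0,0.2,0,0,0,0,0,0,0,0,0]
}}

```text
t: 13.15
tool_pos: [0.4953, -0.1218, 0.1726]
orientation: [0.003, 0.004, 1.0, 0.006]
contact_force: [0.0, -0.9, -1.4]
finger_gap: 0.0596
grip_force: 64.9
```

```bash
python3 - <<'E'
from m import *
s,i,P=wrist("pics/w7.png");print(s['tool_pos'].round(4),s['contact_force'].round(1))
f=held(P,s,-.004,.013);print("fine",f,f[0][:2]-s['tool_pos'][:2])
E
```

```text
[ 0.4953 -0.1218  0.1726] [ 0.  -0.9 -1.4]
fine (array([ 0.494 , -0.1214,  0.0283]), 4123, np.float64(0.1761)) [-0.00129297  0.00044043]
```

Request:
{"method": "drive_tool", "body": {
  "deltas": [-0.35,0.9,0,0,-0.35,0.95,0,0,-0.35,0.95,0,0,-0.35,0.95,0,0,-0.35,0.95,0,0,-0.35,0.95,0,0,0,0.95,0,0,0,0.95,0,0]
}}

```text
t: 13.87
tool_pos: [0.4312, 0.106, 0.1716]
orientation: [0.002, 0.004, 1.0, 0.007]
contact_force: [1.6, 0.5, -1.1]
finger_gap: 0.0595
grip_force: 64.9
```

Request:
{"method": "drive_tool", "body": {
  "deltas": [0,0.9,-0.4,0,0,0.8,-0.7,0,0,0,-0.7,0,0,0,0,0,0,0,0,0,0,0,0,0]
}}

```text
t: 14.37
tool_pos: [0.4325, 0.1554, 0.1189]
orientation: [0.002, 0.005, 1.0, 0.007]
contact_force: [-1.2, -0.2, 0.2]
finger_gap: 0.0595
grip_force: 65.1
```

```bash
python3 - <<'E'
from m import *
s,i,P=wrist("pics/w8.png");print(s['tool_pos'].round(4),s['contact_force'].round(1))
f=held(P,s,-.004,.013);print("fine",f,f[0][:2]-s['tool_pos'][:2])
E
```

```text
[0.4325 0.1554 0.1189] [-1.2 -0.2  0.2]
fine (array([0.4312, 0.1558, 0.0283]), 4119, np.float64(0.1224)) [-0.00126165  0.00042521]
```

Request:
{"method": "drive_tool", "body": {
  "deltas": [-0.02,0.03,-0.3,0,0,0,-0.25,0,0,0,-0.15,0,0,0,-0.12,0,0,0,0,0,0,0,0,0]
}}

```text
t: 14.92
tool_pos: [0.4322, 0.1564, 0.0943]
orientation: [0.003, 0.004, 1.0, 0.006]
contact_force: [-2.3, -3.5, 12.5]
finger_gap: 0.0597
grip_force: 67.8
```

Seating is at the expected height (94 mm) with light contact. Releasing and checking.

Request:
{"method": "drive_tool", "body": {
  "deltas": [0,0,0,0,0,0,0,0,0,0,0,0,0,0,0,0,0,0,0,0,0,0,0,0],
  "grip": 1
}}

```text
t: 15.42
tool_pos: [0.4318, 0.1568, 0.094]
orientation: [0.003, 0.004, 1.0, 0.007]
contact_force: [0.3, -0.2, -0.0]
finger_gap: 0.0853
grip_force: 0.0
```

Request:
{"method": "drive_tool", "body": {
  "deltas": [0,0,0.5,0,0,0,1,0,0,0,1,0,0,0,0.5,0,0,0,0,0,0,0,0,0]
}}

```text
t: 15.92
tool_pos: [0.4323, 0.1566, 0.1846]
orientation: [0.004, 0.004, 1.0, 0.007]
contact_force: [0.3, -0.5, 1.1]
finger_gap: 0.0852
grip_force: 0.0
```

```bash
python3 - <<'E'
from m import *
s,i,P=wrist("pics/w9.png");print(s['tool_pos'].round(4),s['contact_force'].round(1))
f=ring(P,(.431,.1565),.093,.107,.0285);print("fine",f)
A=P.reshape(-1,3);c=f[0][:2]
for k in range(8):
    a=np.arctan2(A[:,1]-c[1],A[:,0]-c[0]);r=np.hypot(*(A[:,:2]-c).T)
    q=A[(abs((a-k*np.pi/4+np.pi)%(2*np.pi)-np.pi)<.3)&(abs(r-.0287)<.002)&(A[:,2]<.15)]
    print(k*45,len(q),np.percentile(q[:,2],80).round(4) if len(q) else'')
E
```

```text
[0.4323 0.1566 0.1846] [ 0.3 -0.5  1.1]
fine (array([0.4308, 0.1571, 0.028 ]), 1021, np.float64(0.0989))
0 227 0.0989
45 199 0.0991
90 113 0.0994
135 198 0.0991
180 311 0.0982
225 194 0.0991
270 108 0.0993
315 192 0.0991
```

The fine sieve is level and seated. Next is the medium sieve.

Request:
{"method": "drive_tool", "body": {
  "deltas": [0,-0.9,0,0,0,-1,0,0,0,-1,0,0,0,-1,0,0,0,-1,0,0,0,-1,0,0,0,-1,0,0,0,-1,0,0]
}}

```text
t: 16.63
tool_pos: [0.431, -0.0816, 0.183]
orientation: [0.002, 0.004, 1.0, 0.007]
contact_force: [0.9, 0.9, -0.3]
finger_gap: 0.0854
grip_force: 0.0
```

Request:
{"method": "drive_tool", "body": {
  "deltas": [-0.1,-1,-0.2,0,-0.1,-1,-0.2,0,-0.1,-1,-0.5,0,-0.07,-1,-0.5,0,0,-1,0,0,0,-1,0,0,0,0,0,0,0,0,0,0]
}}

```text
t: 17.3
tool_pos: [0.4199, -0.2611, 0.1406]
orientation: [0.002, 0.005, 1.0, 0.007]
contact_force: [-0.0, 0.9, -0.2]
finger_gap: 0.0857
grip_force: 0.0
```

```bash
python3 - <<'E'
from m import *
s,i,P=wrist("pics/w10.png");print(s['tool_pos'].round(4),s['qpos'].round(2))
print("med",ring(P,(.421,-.262),.033,.042,.0285))
for p in((.55,-.247),(.552,-.247)): print("lid",ring(P,p,.009,.018,.0285))
E
```

```text
[ 0.4199 -0.2611  0.1406] [ 0.86  0.36 -0.42  2.02  0.18  0.8   1.9 ]
med (array([ 0.4203, -0.2627,  0.0281]), 802, np.float64(0.037))
lid (array([ 0.5489, -0.2482,  0.0259]), 571, np.float64(0.0119))
lid (array([ 0.5489, -0.2482,  0.0259]), 574, np.float64(0.0119))
```

Request:
{"method": "drive_tool", "body": {
  "deltas": [0.01,-0.05,-1,0,0,0,-1,0,0,0,-1,0,0,0,-0.45,0,0,0,-0.15,0,0,0,0,0,0,0,0,0]
}}

```text
t: 17.93
tool_pos: [0.4215, -0.2612, 0.0347]
orientation: [0.003, 0.004, 1.0, 0.007]
contact_force: [0.6, -1.3, -0.2]
finger_gap: 0.0855
grip_force: 0.0
```

Request:
{"method": "drive_tool", "body": {
  "deltas": [0,0,0,0,0,0,0,0,0,0,0,0,0,0,0,0,0,0,0,0,0,0,0,0,0,0,0,0],
  "grip": -1
}}

```text
t: 18.52
tool_pos: [0.4217, -0.2621, 0.0356]
orientation: [0.004, 0.004, 1.0, 0.006]
contact_force: [-4.0, 3.8, 21.2]
finger_gap: 0.0591
grip_force: 59.8
```

Request:
{"method": "drive_tool", "body": {
  "deltas": [0,0,0.5,0,0,0,1,0,0,0,1,0,0,0,1,0,0,0,1,0,0,0,0.4,0,0,0,0,0,0,0,0,0]
}}

```text
t: 19.18
tool_pos: [0.4211, -0.262, 0.1817]
orientation: [0.003, 0.004, 1.0, 0.006]
contact_force: [-1.3, -0.5, -1.7]
finger_gap: 0.0589
grip_force: 66.0
```

```bash
python3 - <<'E'
from m import *
s,i,P=wrist("pics/w11.png");print(s['tool_pos'].round(4),s['contact_force'].round(1))
f=held(P,s,-.004,.013);print("med",f,f[0][:2]-s['tool_pos'][:2])
E
```

```text
[ 0.4211 -0.262   0.1817] [-1.3 -0.5 -1.7]
med (array([ 0.4193, -0.2616,  0.0284]), 3660, np.float64(0.1829)) [-0.00179062  0.00042665]
```

Request:
{"method": "drive_tool", "body": {
  "deltas": [0,0.96,0,0,0,1,0,0,0,1,0,0,0,1,0,0,0,1,0,0,0,1,0,0,0,1,0,0,0,1,0,0]
}}

```text
t: 19.9
tool_pos: [0.4202, -0.0215, 0.1801]
orientation: [0.002, 0.004, 1.0, 0.007]
contact_force: [0.9, 0.1, -0.5]
finger_gap: 0.0585
grip_force: 65.9
```

Request:
{"method": "drive_tool", "body": {
  "deltas": [0.1,1,0,0,0.1,1,0,0,0.1,1,0,0,0.08,1,0,0,0,1,0,0,0,1,-0.5,0,0,0,-0.5,0,0,0,0,0]
}}

```text
t: 20.57
tool_pos: [0.4305, 0.158, 0.1481]
orientation: [0.0, 0.003, 1.0, 0.007]
contact_force: [-0.8, -0.9, -1.9]
finger_gap: 0.0586
grip_force: 65.9
```

Request:
{"method": "drive_tool", "body": {
  "deltas": [0,0,0,0,0,0,0,0]
}}

```text
t: 20.73
tool_pos: [0.4324, 0.1563, 0.1511]
orientation: [0.002, 0.005, 1.0, 0.007]
contact_force: [-0.6, 0.2, -1.2]
finger_gap: 0.0589
grip_force: 65.9
```

```bash
python3 - <<'E'
from m import *
s,i,P=wrist("pics/w12.png");print(s['tool_pos'].round(4),s['contact_force'].round(1))
f=held(P,s,-.004,.013);print("med",f,f[0][:2]-s['tool_pos'][:2])
E
```

```text
[0.4324 0.1563 0.1511] [-0.6  0.2 -1.2]
med (array([0.4307, 0.1567, 0.0284]), 3643, np.float64(0.1523)) [-0.00172052  0.00041204]
```

Aligned. I'll lower it 24 mm.

Request:
{"method": "drive_tool", "body": {
  "deltas": [0,0.01,-0.3,0,0,0,-0.25,0,0,0,-0.15,0,0,0,-0.11,0,0,0,0,0,0,0,0,0]
}}

```text
t: 21.28
tool_pos: [0.4327, 0.157, 0.1275]
orientation: [0.003, 0.004, 1.0, 0.006]
contact_force: [-10.4, -7.3, 32.0]
finger_gap: 0.0585
grip_force: 69.4
```

Request:
{"method": "drive_tool", "body": {
  "deltas": [0,0,0,0,0,0,0,0,0,0,0,0,0,0,0,0,0,0,0,0,0,0,0,0],
  "grip": 1
}}

```text
t: 21.78
tool_pos: [0.4324, 0.1574, 0.1267]
orientation: [0.003, 0.004, 1.0, 0.007]
contact_force: [-0.1, -0.3, 0.2]
finger_gap: 0.0853
grip_force: 0.0
```

Request:
{"method": "drive_tool", "body": {
  "deltas": [0,0,0.5,0,0,0,1,0,0,0,0.8,0,0,0,0,0,0,0,0,0]
}}

```text
t: 22.2
tool_pos: [0.4331, 0.1574, 0.1967]
orientation: [0.004, 0.004, 1.0, 0.007]
contact_force: [0.0, -0.7, -0.9]
finger_gap: 0.0858
grip_force: 0.0
```

```bash
cat > chk.py <<'E'
from m import *
def level(P,z):
    f=ring(P,(.431,.1565),z-.006,z+.006,.0285);print("ring",f)
    A=P.reshape(-1,3);c=f[0][:2];a=np.arctan2(A[:,1]-c[1],A[:,0]-c[0]);r=np.hypot(*(A[:,:2]-c).T)
    for k in range(8):
        q=A[(abs((a-k*np.pi/4+np.pi)%(2*np.pi)-np.pi)<.3)&(abs(r-.0287)<.002)&(A[:,2]<z+.03)]
        print(k*45,len(q),np.percentile(q[:,2],80).round(4) if len(q) else'',end='; ')
E
python3 - <<'E'
from chk import *
s,i,P=wrist("pics/w13.png");print(s['tool_pos'].round(4));level(P,.13)
E
```

```text
[0.4331 0.1574 0.1967]
ring (array([0.4313, 0.1577, 0.028 ]), 1185, np.float64(0.1289))
0 294 0.1289; 45 250 0.1289; 90 128 0.1293; 135 260 0.129; 180 436 0.128; 225 276 0.1288; 270 130 0.1294; 315 243 0.1291;
```

Request:
{"method": "drive_tool", "body": {
  "deltas": [0.1,-0.9,0,0,0.1,-0.9,0,0,0.2,-0.9,-0.2,0,0.2,-0.9,-0.7,0,0.15,-0.88,-0.9,0,0,0,0,0,0,0,0,0,0,0,0,0]
}}

```text
t: 22.92
tool_pos: [0.4546, 0.0235, 0.1413]
orientation: [0.002, 0.004, 1.0, 0.007]
contact_force: [-0.0, 0.6, 0.1]
finger_gap: 0.0854
grip_force: 0.0
```

```bash
python3 - <<'E'
from m import *
s,i,P=wrist("pics/w14.png");print(s['tool_pos'].round(4))
print("coarse",ring(P,(.4554,.0231),.033,.042,.0285))
E
```

```text
[0.4546 0.0235 0.1413]
coarse (array([0.4551, 0.0241, 0.0281]), 804, np.float64(0.0372))
```

Request:
{"method": "drive_tool", "body": {
  "deltas": [-0.02,0.01,-1,0,0,0,-1,0,0,0,-1,0,0,0,-0.45,0,0,0,-0.15,0,0,0,0,0,0,0,0,0]
}}

```text
t: 23.55
tool_pos: [0.455, 0.0239, 0.0347]
orientation: [0.003, 0.004, 1.0, 0.007]
contact_force: [-0.5, -0.4, 0.4]
finger_gap: 0.0854
grip_force: 0.0
```

Request:
{"method": "drive_tool", "body": {
  "deltas": [0,0,0,0,0,0,0,0,0,0,0,0,0,0,0,0,0,0,0,0,0,0,0,0,0,0,0,0],
  "grip": -1
}}

```text
t: 24.13
tool_pos: [0.4551, 0.0233, 0.0353]
orientation: [0.004, 0.004, 1.0, 0.006]
contact_force: [-7.7, -0.3, 29.2]
finger_gap: 0.0597
grip_force: 57.8
```

Request:
{"method": "drive_tool", "body": {
  "deltas": [0,0,0.5,0,0,0,1,0,0,0,1,0,0,0,1,0,0,0,1,0,0,0,0.9,0,0,0,0,0,0,0,0,0]
}}

```text
t: 24.8
tool_pos: [0.455, 0.023, 0.1974]
orientation: [0.005, 0.005, 1.0, 0.006]
contact_force: [-0.3, 0.0, -0.9]
finger_gap: 0.0593
grip_force: 65.1
```

```bash
python3 - <<'E'
from m import *
s,i,P=wrist("pics/w15.png");print(s['tool_pos'].round(4),s['contact_force'].round(1))
f=held(P,s,-.004,.013);print("coarse",f,f[0][:2]-s['tool_pos'][:2])
E
```

```text
[0.455  0.023  0.1974] [-0.3  0.  -0.9]
coarse (array([0.4546, 0.0234, 0.0284]), 3731, np.float64(0.199)) [-0.00041456  0.0004224 ]
```

Request:
{"method": "drive_tool", "body": {
  "deltas": [-0.2,0.88,0,0,-0.2,0.9,0,0,-0.2,0.9,0,0,-0.18,0.9,0,0,0,0.9,0,0,0,0,-0.5,0,0,0,0,0,0,0,0,0]
}}

```text
t: 25.52
tool_pos: [0.4301, 0.1573, 0.1798]
orientation: [0.001, 0.004, 1.0, 0.006]
contact_force: [0.0, -0.8, -0.6]
finger_gap: 0.0592
grip_force: 65.0
```

Request:
{"method": "drive_tool", "body": {
  "deltas": [0,0,0,0,0,0,0,0]
}}

```text
t: 25.68
tool_pos: [0.4311, 0.1569, 0.181]
orientation: [0.003, 0.005, 1.0, 0.007]
contact_force: [0.3, -0.2, -0.9]
finger_gap: 0.0595
grip_force: 65.0
```

```bash
python3 - <<'E'
from m import *
s,i,P=wrist("pics/w16.png");print(s['tool_pos'].round(4),s['contact_force'].round(1))
f=held(P,s,-.004,.013);print("coarse",f,f[0][:2]-s['tool_pos'][:2])
E
```

```text
[0.4311 0.1569 0.181 ] [ 0.3 -0.2 -0.9]
coarse (array([0.4308, 0.1573, 0.0284]), 3712, np.float64(0.1826)) [-0.00034272  0.00036917]
```

Request:
{"method": "drive_tool", "body": {
  "deltas": [0,0.01,-0.3,0,0,0,-0.25,0,0,0,-0.15,0,0,0,-0.1,0,0,0,0,0,0,0,0,0]
}}

```text
t: 26.23
tool_pos: [0.4313, 0.1579, 0.1572]
orientation: [0.003, 0.004, 1.0, 0.006]
contact_force: [-5.9, -4.7, 22.3]
finger_gap: 0.0591
grip_force: 67.3
```

Request:
{"method": "drive_tool", "body": {
  "deltas": [0,0,0,0,0,0,0,0,0,0,0,0,0,0,0,0,0,0,0,0,0,0,0,0],
  "grip": 1
}}

```text
t: 26.73
tool_pos: [0.4309, 0.158, 0.1567]
orientation: [0.003, 0.004, 1.0, 0.007]
contact_force: [-0.2, -0.5, 0.6]
finger_gap: 0.0855
grip_force: 0.0
```

Request:
{"method": "drive_tool", "body": {
  "deltas": [0,0,0.5,0,0,0,1,0,0,0,0.6,0,0,0,0,0,0,0,0,0]
}}

```text
t: 27.15
tool_pos: [0.4314, 0.1579, 0.2204]
orientation: [0.004, 0.004, 1.0, 0.007]
contact_force: [-0.2, 0.0, -0.0]
finger_gap: 0.0854
grip_force: 0.0
```

```bash
python3 - <<'E'
from chk import *
s,i,P=wrist("pics/w17.png");print(s['tool_pos'].round(4));level(P,.16)
E
```

```text
[0.4314 0.1579 0.2204]
ring (array([0.4313, 0.1585, 0.028 ]), 1255, np.float64(0.159))
0 336 0.1586; 45 280 0.159; 90 149 0.1593; 135 311 0.159; 180 543 0.1547; 225 343 0.1588; 270 137 0.1594; 315 257 0.1591;
```

Request:
{"method": "drive_tool", "body": {
  "deltas": [0.1,-0.9,0,0,0.1,-1,0,0,0.1,-1,0,0,0.1,-1,0,0,0.2,-1,0,0,0.3,-1,0,0,0.4,-1,0,0,0.4,-1,0,0]
}}

```text
t: 27.87
tool_pos: [0.4817, -0.0807, 0.2188]
orientation: [0.002, 0.004, 1.0, 0.007]
contact_force: [0.4, 0.2, -0.1]
finger_gap: 0.0855
grip_force: 0.0
```

Request:
{"method": "drive_tool", "body": {
  "deltas": [0.4,-1,-0.2,0,0.4,-1,-0.3,0,0.4,-1,-0.5,0,0.5,-1,-0.6,0,0.5,-1,-0.6,0,0,-0.6,-0.1,0,0,0,0,0,0,0,0,0]
}}

```text
t: 28.53
tool_pos: [0.5472, -0.2473, 0.149]
orientation: [0.002, 0.005, 1.0, 0.007]
contact_force: [-0.7, 1.0, 0.2]
finger_gap: 0.0856
grip_force: 0.0
```

```bash
python3 - <<'E'
from m import *
s,i,P=wrist("pics/w18.png");print(s['tool_pos'].round(4),s['qpos'].round(2))
A=P.reshape(-1,3);I=i.reshape(-1,3).max(1)
q=A[(np.hypot(A[:,0]-.55,A[:,1]+.248)<.04)]
k=(q[:,2]>.0335)&(q[:,2]<.045);t=q[k];print("knob top",cv2.minEnclosingCircle(t[:,:2].astype(np.float32)),t.mean(0),len(t),np.percentile(t[:,2],90))
print("disc",ring(P,(.55,-.248),.009,.017,.029))
d=q[(q[:,2]>.009)&(q[:,2]<.017)];h=cv2.convexHull(d[:,:2].astype(np.float32));print(cv2.minEnclosingCircle(h))
E
```

```text
[ 0.5472 -0.2473  0.149 ] [ 0.74  0.53 -0.48  1.75  0.27  0.93  1.72]
knob top ((0.5516101717948914, -0.2480970174074173), 0.009000805206596851) [ 0.55078824 -0.24820156  0.03685358] 274 0.03794174042344829
disc (array([ 0.5513, -0.2481,  0.0265]), 1033, np.float64(0.012))
((0.5515759587287903, -0.2481551319360733), 0.02985375188291073)
```

View pics/w18.png

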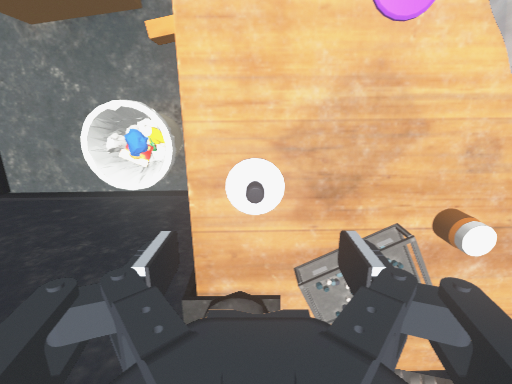

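The view shows the white lid with the knob at (255,190), and its disc radius of 29.9 mm checks out. The coarse sieve is level at 159 mm. I'll grasp the knob.

Request:
{"method": "drive_tool", "body": {
  "deltas": [0.13,-0.03,-1,0,0,0,-1,0,0,0,-1,0,0,0,-0.5,0,0,0,-0.24,0,0,0,0,0,0,0,0,0]
}}

```text
t: 29.17
tool_pos: [0.5524, -0.2473, 0.0395]
orientation: [0.003, 0.004, 1.0, 0.007]
contact_force: [1.0, 0.1, 0.5]
finger_gap: 0.0854
grip_force: 0.0
```

Request:
{"method": "drive_tool", "body": {
  "deltas": [0,0,0,0,0,0,0,0,0,0,0,0,0,0,0,0,0,0,0,0,0,0,0,0,0,0,0,0,0,0,0,0],
  "grip": -1
}}

```text
t: 29.83
tool_pos: [0.552, -0.248, 0.0391]
orientation: [0.003, 0.004, 1.0, 0.007]
contact_force: [-2.3, 0.8, 8.3]
finger_gap: 0.0156
grip_force: 58.4
```

Request:
{"method": "drive_tool", "body": {
  "deltas": [0,0,0,0,0,0,0,0,0,0,0,0]
}}

```text
t: 30.08
tool_pos: [0.552, -0.248, 0.0391]
orientation: [0.003, 0.004, 1.0, 0.007]
contact_force: [-2.8, 1.0, 7.1]
finger_gap: 0.0157
grip_force: 58.4
```

Request:
{"method": "drive_tool", "body": {
  "deltas": [0,0,0.4,0,0,0,0.9,0,0,0,1,0,0,0,1,0,0,0,1,0,0,0,1,0,0,0,1,0,0,0,0.2,0]
}}

```text
t: 30.75
tool_pos: [0.5534, -0.2482, 0.2394]
orientation: [0.006, 0.004, 1.0, 0.005]
contact_force: [0.2, 0.1, 0.2]
finger_gap: 0.0161
grip_force: 58.7
```

Request:
{"method": "drive_tool", "body": {
  "deltas": [0,0,0,0,0,0,0,0]
}}

```text
t: 30.92
tool_pos: [0.5516, -0.2479, 0.2336]
orientation: [0.003, 0.004, 1.0, 0.007]
contact_force: [-0.5, 0.2, -1.1]
finger_gap: 0.0157
grip_force: 58.7
```

```bash
cat > lid.py <<'E'
from m import *
s,i,P=wrist("pics/lid%d.png"%(state()['t']*100));t=s['tool_pos'];print(t.round(4),s['contact_force'].round(1),s['finger_gap'])
A=P.reshape(-1,3);q=A[(np.hypot(A[:,0]-t[0],A[:,1]-t[1])<.04)&(abs(A[:,2]-t[2]+.026)<.008)]
print(len(q),np.percentile(q[:,2]-t[2],[5,50,95]).round(4))
(c,r)=cv2.minEnclosingCircle(q[:,:2].astype(np.float32));print("disc",np.round(c,4),r,(c-t[:2]).round(4))
print("plane",np.linalg.lstsq(np.c_[q[:,:2]-t[:2],np.ones(len(q))],q[:,2]-t[2],rcond=None)[0].round(4))
E
python3 lid.py; ls pics
```

```text
[ 0.5516 -0.2479  0.2336] [-0.5  0.2 -1.1] 0.015672495020336033
3843 [-0.0285 -0.027  -0.0259]
disc [ 0.5516 -0.2471] 0.030198175460100174 [-0.      0.0008]
plane [ 0.0082  0.0057 -0.0269]
crop.png
lid3091.png
scene.png
top.png
w1.png
w10.png
w11.png
w12.png
w13.png
w14.png
w15.png
w16.png
w17.png
w18.png
w2.png
w3.png
w4.png
w5.png
w6.png
w7.png
w8.png
w9.png
```

Request:
{"method": "drive_tool", "body": {
  "deltas": [-0.5,0.9,0,0,-0.5,0.95,0,0,-0.5,0.95,0,0,-0.5,0.95,0,0,-0.5,0.95,0,0,-0.5,0.95,0,0,-0.5,0.95,0,0,-0.5,0.95,0,0]
}}

```text
t: 31.63
tool_pos: [0.4303, -0.0203, 0.2324]
orientation: [0.002, 0.004, 1.0, 0.007]
contact_force: [1.4, 1.9, 0.6]
finger_gap: 0.0153
grip_force: 58.7
```

Request:
{"method": "drive_tool", "body": {
  "deltas": [0,1,0,0,0,1,0,0,0,1,0,0,0,1,0,0,0,1,0,0,0,0.97,0,0,0,0,0,0,0,0,0,0]
}}

```text
t: 32.3
tool_pos: [0.431, 0.1589, 0.2325]
orientation: [0.002, 0.003, 1.0, 0.007]
contact_force: [-0.3, -1.3, -0.8]
finger_gap: 0.016
grip_force: 58.8
```

Request:
{"method": "drive_tool", "body": {
  "deltas": [0,0,-0.4,0,0,0,-0.3,0,0,0,0,0,0,0,0,0]
}}

```text
t: 32.63
tool_pos: [0.4315, 0.157, 0.212]
orientation: [0.002, 0.005, 1.0, 0.007]
contact_force: [-0.4, -0.0, -0.5]
finger_gap: 0.0154
grip_force: 58.8
```

```bash
python3 lid.py
```

```text
[0.4315 0.157  0.212 ] [-0.4 -0.  -0.5] 0.015403137322870984
3836 [-0.0284 -0.0269 -0.0258]
disc [0.4315 0.1579] 0.030292175710201263 [-0.      0.0009]
plane [ 0.0063  0.0055 -0.0269]
```

Lid centre is (.4315,.1579) against the rim at (.4313,.1585), so it is aligned. I'll lower it 21 mm.

Request:
{"method": "drive_tool", "body": {
  "deltas": [0,0.01,-0.3,0,0,0,-0.2,0,0,0,-0.12,0,0,0,-0.1,0,0,0,0,0,0,0,0,0]
}}

```text
t: 33.18
tool_pos: [0.4321, 0.1581, 0.191]
orientation: [0.003, 0.004, 1.0, 0.007]
contact_force: [1.0, -0.9, 3.2]
finger_gap: 0.0157
grip_force: 59.0
```

Request:
{"method": "drive_tool", "body": {
  "deltas": [0,0,-0.02,0,0,0,0,0,0,0,0,0]
}}

```text
t: 33.43
tool_pos: [0.4324, 0.1582, 0.1909]
orientation: [0.003, 0.004, 1.0, 0.007]
contact_force: [-2.2, -2.0, 11.6]
finger_gap: 0.0152
grip_force: 60.1
```

Request:
{"method": "drive_tool", "body": {
  "deltas": [0,0,0,0,0,0,0,0,0,0,0,0,0,0,0,0,0,0,0,0,0,0,0,0,0,0,0,0,0,0,0,0],
  "grip": 1
}}

```text
t: 34.1
tool_pos: [0.4319, 0.158, 0.1904]
orientation: [0.003, 0.004, 1.0, 0.007]
contact_force: [0.1, -0.0, -0.4]
finger_gap: 0.0853
grip_force: 0.0
```

Request:
{"method": "drive_tool", "body": {
  "deltas": [0,0,0.4,0,0,0,0.8,0,0,0,0.8,0,0,0,0.2,0,-0.3,-0.9,0,0,-0.3,-0.9,0,0,0,-0.9,0,0,0,0,0,0]
}}

```text
t: 34.77
tool_pos: [0.4135, 0.0726, 0.2561]
orientation: [0.003, 0.007, 1.0, 0.006]
contact_force: [0.8, -0.0, 0.4]
finger_gap: 0.0851
grip_force: 0.0
```

```bash
python3 - <<'E'
from chk import *
s,i,P=wrist("pics/w20.png");A=P.reshape(-1,3)
for nm,P in(("w",P),("t",pts("top",get_image("top")[1]))):
    A=P.reshape(-1,3);rr=np.hypot(A[:,0]-.4315,A[:,1]-.158)
    q=A[(rr<.034)&(abs(A[:,2]-.165)<.008)]
    print(nm,cv2.minEnclosingCircle(q[:,:2].astype(np.float32)),"plane",np.linalg.lstsq(np.c_[q[:,:2]-[.4315,.158],np.ones(len(q))],q[:,2],rcond=None)[0].round(4),len(q))
i,d=get_image("scene");cv2.imwrite("pics/end.png",cv2.resize(i[180:340,170:370],(750,600),interpolation=cv2.INTER_CUBIC))
E
```

```text
w ((0.43184247612953186, 0.15879280865192413), 0.030374586582183838) plane [0.0222 0.0189 0.1641] 2720
t ((0.0, 0.0), 0.0) plane [0. 0. 0.] 0
```

View pics/end.png

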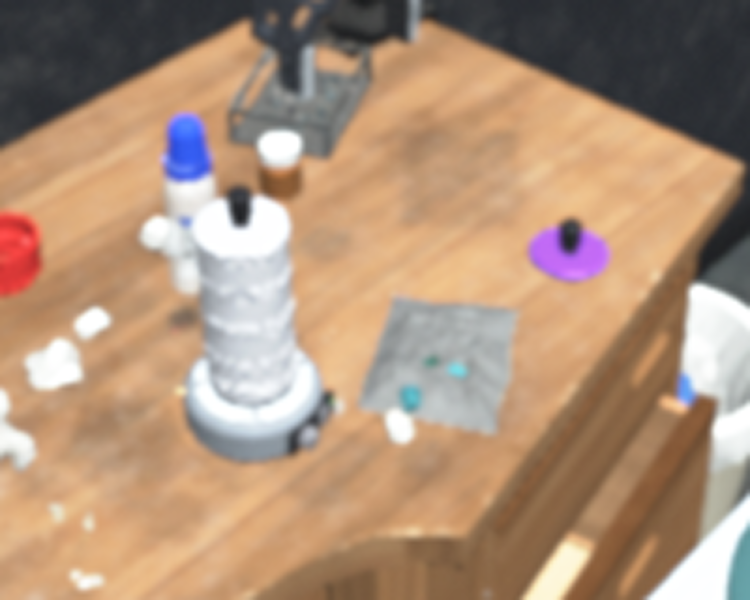

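The lid looks nested, and the glue and jar are undisturbed. I'll check the tilt once from directly above.

Request:
{"method": "drive_tool", "body": {
  "deltas": [0.3,0.95,0,0,0.3,0.95,0,0,0,0.95,0,0,0,0,0,0,0,0,0,0,0,0,0,0]
}}

```text
t: 35.42
tool_pos: [0.4316, 0.1629, 0.2561]
orientation: [0.003, 0.004, 1.0, 0.007]
contact_force: [-0.0, 0.4, 0.1]
finger_gap: 0.0855
grip_force: 0.0
```

```bash
python3 - <<'E'
from chk import *
s,i,P=wrist("pics/w21.png");print(s['tool_pos'],s['contact_force'].round(1));A=P.reshape(-1,3)
rr=np.hypot(A[:,0]-.4318,A[:,1]-.1585);q=A[(rr<.0285)&(rr>.013)&(abs(A[:,2]-.165)<.006)]
print(np.linalg.lstsq(np.c_[q[:,:2]-[.4318,.1585],np.ones(len(q))],q[:,2],rcond=None)[0].round(4),len(q))
E
```

```text
[0.43163393 0.16287486 0.25612263] [-0.   0.4  0.1]
[0.002  0.0025 0.1642] 2598
```

The lid is level (tilt about 0.003 rad), with its face at the expected height of about 165 mm. Nothing is touching the stack, so I'm handing in.

```bash
python3 -c "
from bench import *
print(sign_off())"
```

```text
the job is handed in; nothing more can be done
None
```

The sieve stack is built on the shaker in the order asked (pan, fine, medium, coarse, lid), every piece measured level and fully nested, with the glue bottle and jar left where they stood; handed in at about 35 s of the 112 s allowed.

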